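# Lock a spring channel nut into the bench rail

### The job

Fit the blue-handled spring nut into the bench rail at the yellow mark: put it lengthwise into the slot, gently press it down against its spring, twist it a quarter turn and let go so that it springs up and its grooves catch the rail's lips. Feel for the slot rather than forcing the nut against the rail, leave it standing upright and locked, and leave the bottle, the vial and the tube rack as they are.

Things in the scene. Friction and masses are not known exactly. Their poses are not given: they have to be found in the camera images.
- nut_grip (a point): Centre of the nut's blue handle, a block 28 (x) x 12 (y) x 30 (z) mm, to be gripped across its 12 mm. z up, x along the nut's length. The nut first stands upright in the white tray, this point 67 mm above the tray floor. Heights from this point: handle -15 to +15, steel stud (10 mm thick) -15 to -46, tops of teeth and ridge -46, groove floors -49, nut underside -55, foot underside -67 (relaxed).
- nut: The whole spring nut, about 125 g; origin on its axis 67 mm below the handle centre, axes as the handle's. Steel nut 42 (x) x 20 (y) mm, corners cut (largest diagonal 44 mm). Two grooves in its top run along y, 10 to 17 mm either side of the middle, 3 mm deep. It may be turned either way.
- nut_foot (a point): Point at the underside of the nut's relaxed spring foot (on the nut's axis, fixed in the nut). The foot is a plate 34 (x) x 21 (y) mm that slides up by up to 10 mm against a spring: 2.5 N to start it, 9.5 N fully pressed. Nut axes.
- rail_mark (a point): Middle of the rail's base plate in plan, at the height of the channel's lip tops (30 mm above the bench). z up, y along the rail, x across; yellow marks lie on y = 0. Handle centre above this point: 67 mm when the relaxed foot meets the lips, 55 nut underside on the lips, 46 lengthwise in the slot with relaxed foot on the floor, turns freely below 39.5, 36 very bottom, 43 when locked.
- rail: The whole rail: dark grey base plate 120 (x) x 270 (y) x 6 mm fixed to the bench, carrying an aluminium strut channel along y, open on top, black inside. Origin: middle of the plate's underside; axes as rail_mark. The channel is bolted through slotted holes: parallel to the plate, but up to 13 mm either side of its centre line (along x). This offset is NOT measured: feel (or look) for the slot. It does not shift.
- rail_floor (a point): Point above the middle of the base plate at the height of the channel's inner floor, 21 mm below the lip tops. Channel: 250 mm long, 54 wide outside, 46 inside (little more than the nut's 44 mm diagonal: turn it centred); slot 24 mm wide; each lip ends in a turned-down edge 3 mm thick (12 to 15 mm from the slot's middle) reaching 6 mm below the lip top.
- bottle: White bottle standing near the rail, 40 mm diameter, 85 mm high; origin at the centre of its underside. To be left alone.
- vial: Small glass vial with a grey cap standing near the rail, 28 mm diameter, 50 mm high; origin at the centre of its underside. To be left alone.
- tube_rack: White rack 70 x 120 mm with capped glass tubes, 76 mm high; origin at the centre of its underside. To be left alone.
- tray: White parts tray 110 x 110 mm, 16 mm high, fixed to the bench; floor 3 mm thick; origin at the centre of its underside.
There are look-alikes about, which are no part of the job. Leave any green or pink look-alike of the nut alone.

How it is judged:
On the way:
1. the nut is in the slot lengthwise, its body between the lips (z of nut_grip in the frame of rail_mark below 0.05 m and horizontal distance between nut_grip and rail_mark below 0.021 m and angle between the x axis of nut_grip and the y axis of rail_mark, either way round below 0.2 rad), for 0.1 s.
At the end, for the whole second after the job is handed in: The nut is let go and at rest, upright (within 7 degrees), turned crosswise to the rail (within 15 degrees), sprung up so that the lip edges lie in its grooves (handle centre 41.3 to 45 mm above the lip tops), within 12 mm of the yellow mark along the rail and inside the channel (angle between the x axis of nut_grip and the x axis of rail_mark, either way round below 0.26 rad and z of nut_grip in the frame of rail_mark between 0.0413 and 0.045 m and y of nut_grip in the frame of rail_mark between -0.012 and 0.012 m and x of nut_grip in the frame of rail_mark between -0.016 and 0.016 m and angle between nut_grip's own z axis and vertical below 0.12 rad and linear speed of nut below 0.02 m/s and not (contact force between the fingers and nut above 0.05 N)); the robot touches nothing.
It fails at once if the nut is forced against the rail with more than 40 N (contact force between nut and rail above 40 N).
It fails at once if a gripper finger or the arm strikes the rail hard (contact force between any of the fingers, the arm and rail above 25 N).
It fails at once if the bottle is pushed away or tipped (distance of bottle from where it was at the start of the episode above 0.025 m or angle between bottle's own z axis and vertical above 0.35 rad).
It fails at once if the vial is pushed away or tipped (distance of vial from where it was at the start of the episode above 0.025 m or angle between vial's own z axis and vertical above 0.35 rad).
It fails at once if the tube rack is pushed away or tipped (distance of tube_rack from where it was at the start of the episode above 0.025 m or angle between tube_rack's own z axis and vertical above 0.35 rad).
It also fails if it takes over 67 s, if anything falls off the work surface, if the arm or the gripper's body presses on something with over 40 N, if the wrist force passes 120 N, or if a joint passes its speed limit or range.

### The arm

A 6-joint arm with a two-finger parallel gripper is mounted at the origin on the work surface. World frame = base frame: x ahead of the robot, y to its left, z up, the work surface at z = 0. Lengths are in m, angles in rad, forces in N, time in s.
With the tool pointing down it reaches from about 0.275 to 0.825 m from the base axis. Payload 4.9 kg.
Tool frame: the origin (TCP) lies midway between the tips of the shut fingers; the grasp point (between the pads) lies 19 mm behind it (bot.grip_depth is the distance from the TCP to the grasp point, in m); z points along the fingers, y is the line along which they close (so a half turn about z gives the same grasp; the last joint's range is limited). The gripper opens to 85 mm and grips with 20 to 120 N. Pads are 22 mm wide; open, the fingers measure 114 mm over their backs; the gripper's body (76 mm by 85 mm) begins 54 mm behind the grasp point. The pads swing forward as they close: fully open they stand 13 mm farther back than shut.
Start: joints at [-0.134, 0.326, -0.193, 1.052, 0, 1.437], TCP at [0.55, 0, 0.231] pointing down, gripper open.
Joint ranges: [-2.65, 2.65], [-0.97, 1.79], [-1.3, 1.35], [-1.93, 2.1], [-1.47, 1.37], [-3.14, 3.14]. Speed limits (rad/s): [2.57, 2.57, 3.14, 3.14, 3.14, 3.14].

### API

Orientations are given as a unit quaternion [w, x, y, z].
In Python, from cell import bot gives the robot as it stands. Calls block until the motion is done:
- bot.move_pose(position, orientation): joint-space move of the TCP to a pose.
- bot.move_linear(position, speed=0.15, rotation=None, until_force=None): straight line of the TCP; rotation=None keeps the orientation; speed is the mean speed in m/s. With until_force (N) it stops when the force on the tool has changed by that much, and returns True; else False.
- bot.goto_joints(angles): joint-space move.
- bot.set_gripper(opening, grasp_force=None): opening from 0.0 (shut) to 1.0 (fully open); grasp_force is the grip in N (None keeps the last); returns when the fingers have stopped.
- bot.wait(seconds).
- bot.solve_ik(position, orientation): joint angles nearest the present ones, or None.
- bot.camera(name): name is "scene" or "side" or "wrist"; returns the picture (480x640x3 uint8, red, green, blue); there is no depth.
- bot.calibration(name): a dict with "mtx" (3x3 intrinsics, pixels), "extrinsics" (4x4, takes a point from world to camera coordinates); the wrist camera has in their place "hand_eye" (4x4, takes a point from camera to tool coordinates, whose origin is the TCP and whose axes are the flange's). Camera axes: x right, y down, z forward; pixel columns grow to the right and rows downward; lengths in m; the calibration is good to about 2 mm. A picture is of the moment at which its call begins: read the wrist's pose just before it. calibration takes no time and is no camera call.
A pose or a line that the arm cannot do raises bot.PlanningError and nothing moves.
- bot.close_job(): hands the job in; it is judged then, once.
Trained networks look in the newest picture that a camera, given by its name, has taken for a name from the list of things; names that differ only in an ending like _2 or _b are one class to them, and where a whole thing is asked for, a point or a joint stands for the part that bears it (a point fixed in the world has none). Each returns a list of dicts, best first, with "confidence" (0 to 1); they miss things now and then, are a little off and sometimes report something else, mostly with a low value. They report only what shows in the picture. A call takes as long as a camera call. They do not tell look-alikes from the thing itself.
- bot.search_frame(camera, thing): "bbox" ([left, top, width, height] in pixels, round what is visible of it).
Readings, each from a call of its own:
- bot.read_clock(): time.
- bot.read_joint_positions(): joint angles.
- bot.read_joint_vel(): joint speeds.
- bot.read_joint_efforts(): joint torques, N m.
- bot.read_position(): TCP position.
- bot.read_tool_rot(): TCP orientation.
- bot.read_ft_force(): force on the tool from outside, world axes, zero at the start.
- bot.read_moment(): the same for the moment, N m.
- bot.read_gripper_width(): opening from 0.0 (shut) to 1.0 (fully open).
- bot.read_finger_force(): force on a finger pad.
Only numpy, scipy, OpenCV 4.12 (cv2) and the standard library are available. Lean on these libraries where they do the work, as an engineer would, in place of code of your own. Each camera call takes 0.05 s, during which the arm holds its last target. There are 200 camera calls.

## Working session

There is one attempt and no reset: what is moved stays moved. The work goes in short steps, each a Python script; the robot and the scene stay as the last script left them, time stands still between calls to the robot, and variables do not carry over. Pictures are saved under pics/ and viewed, at most 10 in all, crops included, and the job is handed in when it is done.

```bash
ls; mkdir -p pics; cat > h.py <<'E'
from cell import bot
import numpy as np, cv2
from scipy.spatial.transform import Rotation as R
def rot(q): return R.from_quat([q[1],q[2],q[3],q[0]])
def quat(r): x,y,z,w=r.as_quat(); return [w,x,y,z]
def cam(name):
    "P (world->cam 4x4), K"
    c=bot.calibration(name); K=np.array(c["mtx"])
    if name!="wrist": return np.array(c["extrinsics"]),K
    T=np.eye(4); T[:3,:3]=rot(bot.read_tool_rot()).as_matrix(); T[:3,3]=bot.read_position()
    return np.linalg.inv(T@np.array(c["hand_eye"])),K
def ray(E,K,uv):
    d=np.linalg.inv(K)@[uv[0],uv[1],1]; Rm=E[:3,:3]; 
    return -Rm.T@E[:3,3], Rm.T@d
def onz(E,K,uv,z):
    o,d=ray(E,K,uv); return o+d*(z-o[2])/d[2]
def proj(E,K,p):
    q=K@(E[:3,:3]@np.array(p)+E[:3,3]); return q[:2]/q[2]
def tri(obs):
    "least-squares point from [(E,K,uv)]"
    A=np.zeros((3,3));b=np.zeros(3)
    for E,K,uv in obs:
        o,d=ray(E,K,uv); d/=np.linalg.norm(d); M=np.eye(3)-np.outer(d,d); A+=M;b+=M@o
    return np.linalg.solve(A,b)
def down(yaw):  # tool down, tool y axis at world angle yaw
    y=np.array([np.cos(yaw),np.sin(yaw),0]);z=np.array([0,0,-1.]);x=np.cross(y,z)
    return quat(R.from_matrix(np.c_[x,y,z]))
def save(n,im): cv2.imwrite(f"pics/{n}.png",im[:,:,::-1])
E
cat > a.py <<'E'
from h import *
np.set_printoptions(precision=3,suppress=True)
ims=[]
for n in ("scene","side","wrist"):
    E,K=cam(n); im=bot.camera(n); save(n,im)
    print(n,"pos",-E[:3,:3].T@E[:3,3],K[0,0],"fwd",E[2,:3])
    for t in ("nut_grip","nut","rail","tray","bottle","vial","tube_rack"):
        print(t,[(np.round(d["bbox"]).astype(int).tolist(),round(d["confidence"],2)) for d in bot.search_frame(n,t)])
print(bot.read_clock(),rot(bot.read_tool_rot()).as_matrix())
E
python3 a.py
```

```text
pics
scene pos [ 1.058 -0.58   0.51 ] 503.8995939088835 fwd [-0.53   0.663 -0.529]
nut_grip [([171, 263, 30, 52], 0.81), ([106, 288, 32, 63], 0.67), ([108, 244, 31, 57], 0.6)]
nut [([172, 262, 27, 52], 0.66), ([108, 241, 29, 57], 0.64), ([108, 290, 30, 58], 0.63)]
rail [([297, 191, 126, 89], 0.85)]
tray [([58, 317, 122, 73], 0.88), ([294, 189, 126, 93], 0.22)]
bottle [([423, 199, 25, 47], 0.9), ([290, 191, 133, 90], 0.6)]
vial [([333, 180, 15, 28], 0.85)]
tube_rack [([375, 238, 79, 64], 0.69), ([297, 192, 127, 86], 0.69), ([106, 287, 34, 62], 0.66)]
side pos [0.275 0.694 0.646] 542.0764738994532 fwd [ 0.311 -0.761 -0.569]
nut_grip [([367, 196, 22, 40], 0.93), ([431, 198, 11, 42], 0.71), ([382, 174, 26, 34], 0.61)]
nut [([430, 199, 16, 43], 0.92), ([386, 173, 18, 38], 0.75)]
rail [([193, 269, 130, 131], 0.63)]
tray [([364, 188, 50, 33], 0.78)]
bottle [([166, 292, 28, 53], 0.8)]
vial []
tube_rack [([174, 238, 70, 71], 0.8)]
wrist pos [0.55  0.081 0.375] 402.25937416063647 fwd [ 0.    -0.312 -0.95 ]
nut_grip [([186, 408, 24, 38], 0.73), ([277, 392, 36, 56], 0.72), ([329, 2, 150, 222], 0.22)]
nut [([277, 390, 39, 61], 0.86), ([183, 406, 26, 38], 0.81)]
rail [([333, 0, 149, 222], 0.57), ([538, 2, 39, 7], 0.21)]
tray [([241, 436, 98, 24], 0.83)]
bottle [([538, 0, 37, 7], 0.64)]
vial [([326, 0, 153, 224], 0.41)]
tube_rack [([502, 59, 138, 159], 0.96)]
1.2 [[ 0.  1.  0.]
 [ 1. -0. -0.]
 [-0.  0. -1.]]
```

View pics/scene.png

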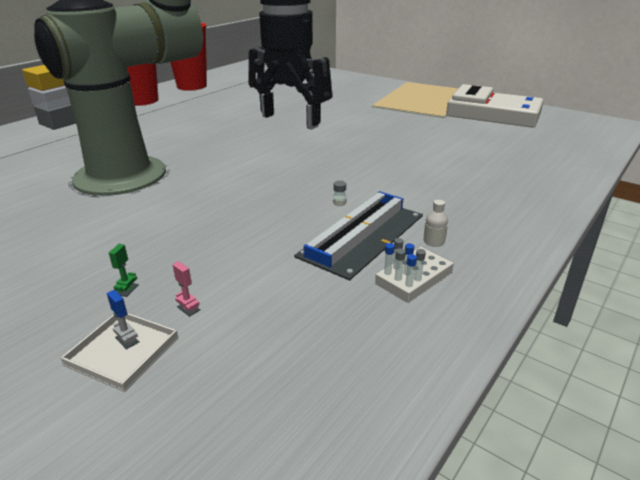

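View pics/side.png

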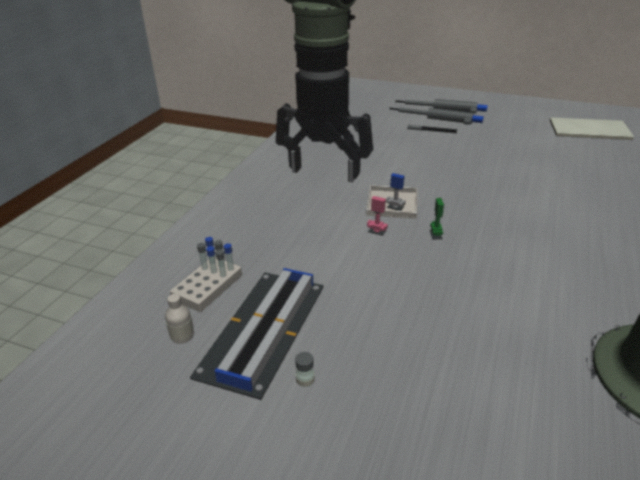

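Scene: the blue nut stands in the tray at about (118,305), with the green look-alike at (120,260) and the pink one at (183,280). The rail is centred near (358,232), with end caps that are also blue. Side: blue handle at (397,182), rail near (262,325), vial at (304,368), bottle at (179,318) and rack near (207,275).

```bash
cat > b.py <<'E'
from h import *
np.set_printoptions(precision=4,suppress=True)
def blue(im,box):
    x,y,w,h=box; hsv=cv2.cvtColor(im[y:y+h,x:x+w],cv2.COLOR_RGB2HSV)
    m=cv2.inRange(hsv,(105,120,40),(130,255,255)); n,l,s,c=cv2.connectedComponentsWithStats(m)
    i=1+np.argmax(s[1:,4]); return c[i]+[x,y], s[i]
E
cat > c.py <<'E'
from b import *
obs=[]
for n,b in (("scene",(95,280,50,50)),("side",(380,165,35,35))):
    E,K=cam(n); im=cv2.imread(f"pics/{n}.png")[:,:,::-1].copy(); c,s=blue(im,b); print(n,c,s); obs.append((E,K,c))
p=tri(obs); print("nut",p,[proj(E,K,p)-c for E,K,c in obs])
E,K=cam("side"); E2,K2=cam("scene")
print("rail mark lips", tri([(E,K,(262,318)),(E2,K2,(360,223))]))
for nm,uv,uv2 in (("vial",(305,383),(340,205)),("bottle",(181,341),(436,243)),("rack",(207,290),(414,280))):
    print(nm,onz(E,K,uv,0),onz(E2,K2,uv2,0))
for z in(.03,): print("side rail ends lips",onz(E,K,(299,272),z),onz(E,K,(236,377),z),"marks plate",onz(E,K,(236,320),.006),onz(E,K,(291,333),.006))
E
python3 c.py
```

```text
scene [116.6975 303.2407] [ 12  10  20  28 324]
side [396.9433 180.3262] [ 12   9  12  14 141]
nut [ 0.5071 -0.3271  0.0713] [array([-0.5523, -0.2749]), array([-0.3047,  0.2291])]
rail mark lips [0.6139 0.1194 0.0266]
vial [0.5056 0.2    0.    ] [0.5121 0.1951 0.    ]
bottle [0.7309 0.1907 0.    ] [0.7428 0.1804 0.    ]
rack [0.7582 0.0635 0.    ] [0.7657 0.0535 0.    ]
side rail ends lips [ 0.6035 -0.009   0.03  ] [0.5934 0.2479 0.03  ] marks plate [0.6658 0.1207 0.006 ] [0.5653 0.1165 0.006 ]
```

View pics/wrist.png

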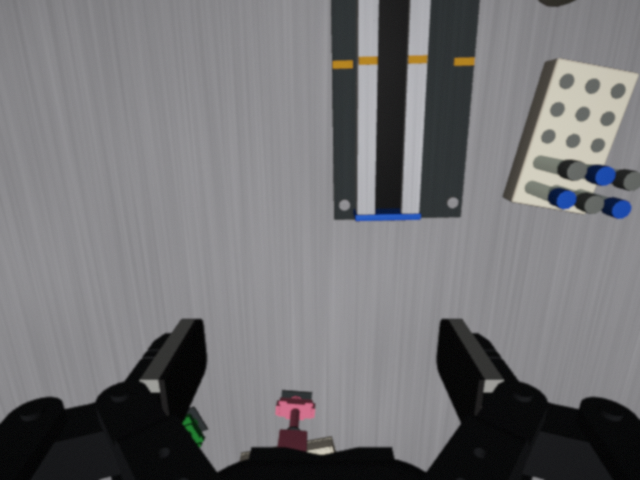

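Wrist: rail marks lie at row ~62. The plate spans x 331–478, the lips sit at 358–379 and 405–428, and the dark slot runs from ~379 to 406. The pink look-alike (295,405) and green one (195,425) are near the bottom. Next I'll take two closer wrist views each of the rail and the nut.

```bash
cat > d.py <<'E'
from b import *
import pickle
V={}
def shot(n,p):
    bot.move_linear(p,speed=0.25); E,K=cam("wrist"); im=bot.camera("wrist"); save(n,im); V[n]=(E,K)
q=down(0)
bot.move_pose([0.615,0.14,0.27],q); shot("r1",[0.615,0.14,0.27]); shot("r2",[0.585,0.17,0.20])
bot.move_pose([0.507,-0.27,0.27],q); shot("n1",[0.507,-0.27,0.27]); shot("n2",[0.54,-0.28,0.24])
pickle.dump(V,open("V.pkl","wb")); print(bot.read_clock(), bot.read_joint_positions())
ims=[cv2.imread(f"pics/{n}.png") for n in V]
cv2.imwrite("pics/m1.png",cv2.resize(np.vstack([np.hstack(ims[:2]),np.hstack(ims[2:])]),(800,600),interpolation=cv2.INTER_AREA))
E
python3 d.py
```

```text
5.05 [-0.5993  0.4308 -0.0148  1.1267 -0.0001  0.9711]
```

View pics/m1.png

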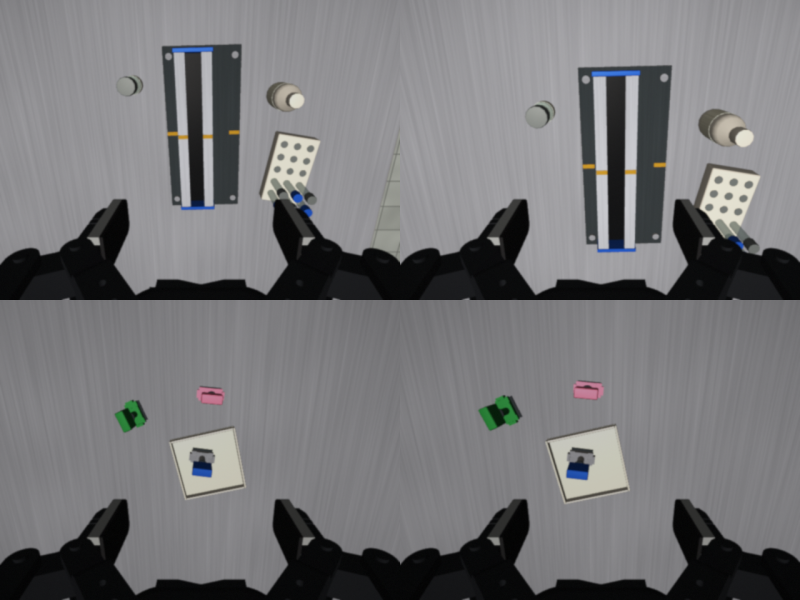

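The top row shows the rail nearly along y, with orange marks on the plate and lips. The slot is left of the plate's middle: in r1 full resolution, the lips are at about 290–305 and 325–340 at row 218. The bottom row shows the blue nut in the tray at about (325,745−480) in n1, its bright top face at the bottom edge with its long side roughly along the image x.

```bash
cat > e.py <<'E'
from b import *
import pickle
V=pickle.load(open("V.pkl","rb"))
marks={}
for n in ("r1","r2"):
    E,K=V[n]; im=cv2.imread(f"pics/{n}.png")[:,:,::-1].copy(); hsv=cv2.cvtColor(im,cv2.COLOR_RGB2HSV)
    m=cv2.inRange(hsv,(10,130,80),(30,255,255)); N,l,s,c=cv2.connectedComponentsWithStats(m)
    g=sorted([(tuple(np.round(c[i],1)),s[i][:4].tolist()) for i in range(1,N) if s[i][4]>25]); marks[n]=g
    print(n)
    for k,(cc,b) in enumerate(g):
        z=.006 if k in(0,len(g)-1) else .03
        L=onz(E,K,(b[0]-.5,cc[1]),z); Rr=onz(E,K,(b[0]+b[2]-.5,cc[1]),z); print(cc,b,z,onz(E,K,cc,z)[:2],"L",L[:2],"R",Rr[:2])
    # slot edges and plate edges along several world y lines
    g8=cv2.GaussianBlur(cv2.cvtColor(im,cv2.COLOR_RGB2GRAY),(3,3),0)
    for y in (.05,.09,.15,.19):
        r=[]
        for z,a,b in ((.03,.56,.65),(.006,.53,.70)):
            xs=np.arange(a,b,.0003); uv=np.array([proj(E,K,(x,y,z)) for x in xs],np.float32)
            v=cv2.remap(g8,uv[None,:,0],uv[None,:,1],cv2.INTER_LINEAR)[0].astype(float); d=np.gradient(cv2.GaussianBlur(v[None],(0,0),4)[0])
            pk=[i for i in range(5,len(xs)-5) if abs(d[i])==abs(d[i-5:i+6]).max() and abs(d[i])>1.2]
            r.append([(round(float(xs[i]),4),round(float(d[i]),1)) for i in pk])
        print("y",y,r)
if len(marks["r1"])==len(marks["r2"]):
    for a,b in zip(marks["r1"],marks["r2"]): print("tri",tri([(*V["r1"],a[0]),(*V["r2"],b[0])]))
tops=[]
for n in ("n1","n2"):
    E,K=V[n]; im=cv2.imread(f"pics/{n}.png")[:,:,::-1].copy(); hsv=cv2.cvtColor(im,cv2.COLOR_RGB2HSV)
    sub=np.zeros(hsv.shape[:2],np.uint8); sub[200:320,260:340]=255
    mm=cv2.inRange(hsv,(105,120,20),(130,255,255))&sub; v=hsv[:,:,2]; t,_=cv2.threshold(v[mm>0].reshape(-1,1),0,255,cv2.THRESH_OTSU)
    for nm,m in (("all",mm),("top",mm&((v>t)*255).astype(np.uint8))):
        pts=cv2.findNonZero(m); rect=cv2.minAreaRect(pts); print(n,nm,t,rect)
    tops.append((E,K,rect[0])); P=np.array([onz(E,K,c,.085)[:2] for c in cv2.boxPoints(rect)])
    e=[P[1]-P[0],P[2]-P[1]]; print("c",P.mean(0),[(np.linalg.norm(x),np.degrees(np.arctan2(x[1],x[0]))) for x in e])
    cv2.imwrite(f"pics/{n}c.png",cv2.resize(cv2.cvtColor(im[190:330,230:370],cv2.COLOR_RGB2BGR),None,fx=4,fy=4,interpolation=cv2.INTER_CUBIC))
print("tri top",tri(tops))
E
python3 e.py
```

```text
r1
(np.float64(275.9), np.float64(213.9)) [269, 211, 15, 7] 0.006 [0.5669 0.1177] L [0.5592 0.1177] R [0.5748 0.1177]
(np.float64(293.0), np.float64(219.0)) [285, 217, 17, 5] 0.03 [0.5864 0.1185] L [0.578  0.1185] R [0.5947 0.1185]
(np.float64(331.6), np.float64(218.0)) [324, 216, 16, 5] 0.03 [0.6243 0.1195] L [0.6164 0.1195] R [0.6321 0.1195]
(np.float64(374.1), np.float64(211.1)) [366, 208, 17, 7] 0.006 [0.669  0.1206] L [0.6601 0.1206] R [0.6778 0.1206]
y 0.05 [[(0.5636, -6.2), (0.5795, 8.9), (0.5954, -10.8), (0.6185, 10.9), (0.6344, -8.7)], [(0.56, -5.8), (0.5771, 8.5), (0.5939, -10.7), (0.6185, 10.4), (0.6353, -8.7), (0.6797, 6.2)]]
y 0.09 [[(0.5624, -6.1), (0.5786, 9.2), (0.5945, -11.2), (0.6176, 11.0), (0.6332, -8.9)], [(0.5591, -6.3), (0.5762, 8.7), (0.593, -10.3), (0.6176, 10.5), (0.6344, -8.6), (0.6785, 6.6)]]
y 0.15 [[(0.5618, -4.9), (0.5771, 9.0), (0.5927, -9.9), (0.6164, 10.0), (0.632, -9.2)], [(0.5576, -6.6), (0.5747, 8.6), (0.5915, -9.6), (0.6164, 9.7), (0.6329, -8.9), (0.6773, 6.4)]]
y 0.19 [[(0.5615, -2.9), (0.5765, 8.8), (0.5918, -9.2), (0.6155, 9.4), (0.6311, -8.9)
[... 1516 characters left out ...]
0191841125488)
n1 top 109.0 ((322.8292541503906, 275.5365905761719), (30.037376403808594, 11.264016151428223), 6.340191841125488)
c [ 0.5084 -0.3264] [(np.float64(0.010723048071352121), np.float64(83.66612644465248)), (np.float64(0.02641551898812398), np.float64(-6.687351710685385))]
n2 all 110.0 ((283.8087463378906, 272.8240661621094), (33.35561752319336, 25.140888214111328), 6.581944942474365)
n2 top 110.0 ((283.064697265625, 279.1277770996094), (33.360660552978516, 12.549962997436523), 6.842772960662842)
c [ 0.5086 -0.3265] [(np.float64(0.010915552715886023), np.float64(81.37855233439535)), (np.float64(0.0265255399927309), np.float64(-7.260935117177776))]
tri top [ 0.5084 -0.3268  0.084 ]
```

View pics/n1c.png

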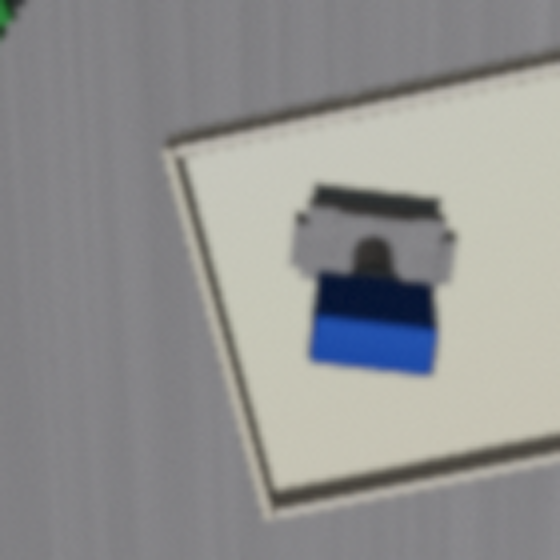

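The crop confirms the blue top face and the nut's long axis at about −7°. The nut is at (0.5085, −0.3266) with its handle centre at about 0.07, and its measured top of 0.084 matches. Rail yaw is about +1.4°, the mark is at (0.618, 0.1195), and the slot centre is at x≈0.605, a −12.8 mm offset and within the 13 mm allowed. Now the grasp.

```bash
cat > g.py <<'E'
from b import *
E1,K1=cam("scene");E2,K2=cam("side")
print("pink",tri([(E1,K1,(182,273)),(E2,K2,(378,205))]))
for y in (83,-97):
    for nm,p in (("nut",[.5085,-.3266,.051]),): print(y,nm,bot.solve_ik(p,down(np.radians(y))))
for y in (1.4,91.4,-88.6,181.4): print(y,bot.solve_ik([.605,.119,.05],down(np.radians(y))))
E
python3 g.py
```

```text
pink [ 0.5185 -0.2231  0.0668]
83 nut [-0.693   0.5933 -0.2673  0.7103  0.     -0.5708]
-97 nut [-0.693   0.5933 -0.2673  0.7103  0.      2.5707]
1.4 [ 0.0746  0.6132 -0.232   0.7256  0.      1.6209]
91.4 [ 0.0746  0.6132 -0.232   0.7256  0.      0.0501]
-88.6 [ 0.0746  0.6132 -0.232   0.7256  0.     -3.0915]
181.4 [ 0.0746  0.6132 -0.232   0.7256  0.     -1.5207]
```

```bash
cat > g2.py <<'E'
from b import *
q=down(np.radians(83))
bot.set_gripper(0.5,60)
bot.move_pose([.5085,-.3266,.16],q)
bot.move_linear([.5085,-.3266,.051],speed=.1)
f0=np.array(bot.read_ft_force())
bot.set_gripper(0.0,60)
print("w",bot.read_gripper_width(),bot.read_finger_force(),np.array(bot.read_ft_force())-f0,bot.read_position())
bot.move_linear([.5085,-.3266,.19],speed=.15)
print("lift",np.array(bot.read_ft_force())-f0)
bot.move_pose([.605,.119,.16],down(np.radians(1.4)))
for n in ("side","scene"): save(n+"2",bot.camera(n))
a=cv2.imread("pics/side2.png")[130:370,160:400];b=cv2.imread("pics/scene2.png")[80:320,240:480]
cv2.imwrite("pics/m2.png",cv2.resize(np.hstack([a,b]),(800,400)))
print(bot.read_clock(),bot.read_position(),bot.read_gripper_width(),bot.read_joint_positions())
E
python3 g2.py
```

```text
w 0.13475723158231054 59.90836322307587 [-0.4603 -0.0302  0.9645] [ 0.5088 -0.3268  0.0515]
lift [-1.1027  1.0095 -2.1762]
11.6 [0.6052 0.1182 0.16  ] 0.1302632767255455 [ 0.0734  0.5002 -0.1135  0.9571 -0.0001  1.6207]
```

View pics/m2.png

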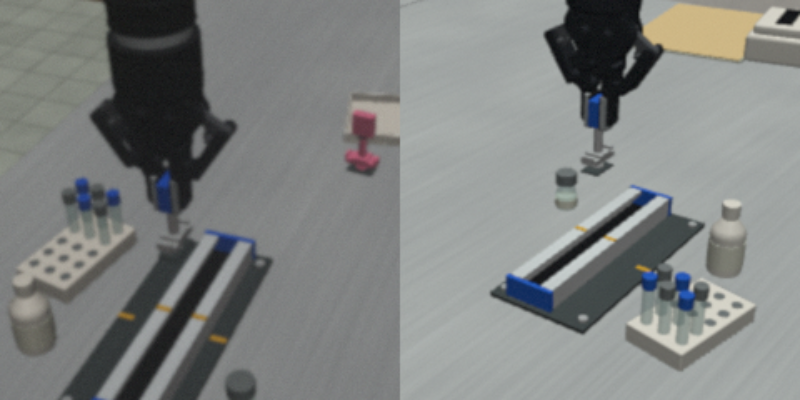

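The nut is held upright between the pads, lengthwise over the rail, and nothing else has moved. Now I'll feel for the slot.

```bash
cat > i.py <<'E'
from b import *
Z=lambda h:.03+h-.0185
u=np.array([np.cos(.0245),np.sin(.0245)]); c=np.array([.6053,.1195])
def at(dx,h): return [*(c+dx*u),Z(h)]
def H(): return bot.read_position()[2]+.0185-.03
F=lambda: np.round(bot.read_ft_force(),2)
if __name__=="__main__":
    bot.move_linear(at(0,.075),speed=.12); bot.wait(.3); f0=F()
    ok=False
    for dx in (0,.0015,-.0015,.003,-.003):
        bot.move_linear(at(dx,.072),speed=.05)
        hit=bot.move_linear(at(dx,.049),speed=.02,until_force=2)
        print(dx,hit,H(),F()-f0,bot.read_position()[:2]-c)
        if H()<.052: ok=True;break
    print(ok,bot.read_clock())
E
python3 i.py
```

```text
0 False 0.04916573559896295 [ 0.05 -0.56 -0.7 ] [0.0001 0.    ]
True 14.2167
```

It went in at the first try with no contact force. Next I'll feel both slot sides to centre it.

```bash
cat > j.py <<'E'
from i import *
e=[]
for s in (1,-1):
    bot.move_linear(at(0,.0485),speed=.02); bot.wait(.3)
    f0=F(); hit=bot.move_linear(at(s*.005,.0485),speed=.008,until_force=2.5)
    d=(np.array(bot.read_position()[:2])-c)@u; e.append(d); print(s,hit,d,F()-f0)
m=sum(e)/2; print("mid",m); bot.move_linear(at(m,.0485),speed=.02); bot.wait(.3); print(F(),bot.read_clock()); open("mid","w").write(str(m))
E
python3 j.py
```

```text
1 True 0.002067861859700432 [-1.37 -0.73 -0.84]
-1 True -0.0013151445246870276 [ 0.34  0.45 -0.38]
mid 0.0003763586675067023
[ 0.32  0.35 -1.5 ] 16.7333
```

```bash
cat > k.py <<'E'
from i import *
m=float(open("mid").read())
f0=F(); hit=bot.move_linear(at(m,.0378),speed=.015,until_force=12); print("press",hit,H(),F()-f0)
if H()<.0395:
    for a in np.radians([1.4+30,1.4+60,91.4]):
        bot.move_pose(at(m,.0378),down(a)); print("turn",np.degrees(a),H(),F()-f0,bot.read_moment())
    y=rot(bot.read_tool_rot()).as_matrix()[:,1]; print("yaw",np.degrees(np.arctan2(y[1],y[0])),bot.read_gripper_width())
    hit=bot.move_linear(at(m,.046),speed=.01,until_force=None) if False else bot.move_linear(at(m,.0425),speed=.01)
    print("up",H(),F()-f0)
print(bot.read_clock())
for n in ("side","scene"): save(n+"3",bot.camera(n))
a=cv2.imread("pics/side3.png")[180:380,180:380];b=cv2.imread("pics/scene3.png")[110:310,260:460]
cv2.imwrite("pics/m3.png",cv2.resize(np.hstack([a,b]),(800,400),interpolation=cv2.INTER_CUBIC))
E
python3 k.py
```

```text
press False 0.03846866927532709 [-2.72 -0.2   9.05]
turn 31.4 0.03885792410413248 [-0.7  -0.63  8.64] [-0.0839  0.1043  0.0025]
turn 61.4 0.03892774866564459 [-0.32  0.37  8.12] [0.0815 0.0021 0.0143]
turn 91.4 0.03889690527265452 [-0.44 -0.27  7.62] [-0.0177  0.1037  0.0711]
yaw 91.40887954592797 0.13134296874036339
up 0.04284733604697245 [1.91 0.12 5.48]
19.9167
```

View pics/m3.png

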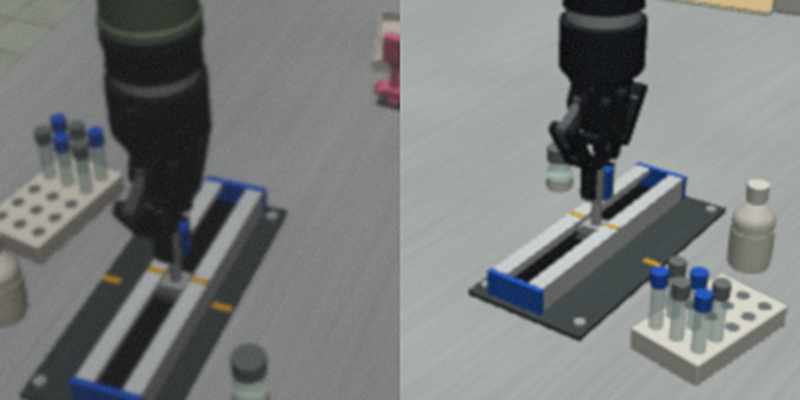

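It turned freely and sits crosswise at the mark. I'll check the catch with a gentle pull, release, back off and inspect.

```bash
cat > l.py <<'E'
from i import *
m=float(open("mid").read())
f0=F(); hit=bot.move_linear(at(m,.047),speed=.008,until_force=6); print("pull",hit,H(),F()-f0)
bot.move_linear(at(m,.0428),speed=.01); print(F()-f0)
bot.set_gripper(0.45); bot.wait(.3); print("open",bot.read_gripper_width(),H(),F()-f0)
p=at(m,.0428); p[2]=.17; bot.move_linear(p,speed=.1)
bot.move_linear([p[0],p[1]+.03,.23],speed=.15,rotation=None); bot.wait(.2)
bot.move_pose([p[0]-.03,p[1]+.03,.23],down(0))
E,K=cam("wrist"); w=bot.camera("wrist"); save("w4",w)
obs=[]
for n in ("side","scene"):
    im=bot.camera(n); save(n+"4",im); Ec,Kc=cam(n); x,y=proj(Ec,Kc,[*at(m,0)[:2],.073]).astype(int)
    cc,s=blue(im,(x-15,y-20,30,40)); obs.append((Ec,Kc,cc)); print(n,(x,y),cc,s)
x,y=proj(E,K,[*at(m,0)[:2],.088]).astype(int); cc,s=blue(w,(x-30,y-30,60,60)); print("wrist",(x,y),cc,s,onz(E,K,cc,.073))
P=tri(obs); print("nut",P,"h",P[2]-.03,"from mark",P[:2]-[.618,.1195],bot.read_clock())
a=cv2.imread("pics/side4.png")[220:380,190:350];b=cv2.imread("pics/scene4.png")[150:310,280:440];d=w[max(0,y-80):y+80,x-80:x+80,::-1]
cv2.imwrite("pics/m4.png",np.hstack([cv2.resize(i,(266,266),interpolation=cv2.INTER_CUBIC) for i in(a,b,d)]))
E
python3 l.py
```

```text
pull True 0.04308031618446809 [-3.   -0.99 -0.87]
[-0.15 -0.86  1.15]
open 0.44765075375896757 0.04274948191408939 [-1.47 -1.18 -3.35]
side (np.int64(265), np.int64(297)) [265.5733 297.3648] [  6  10  20  22 307]
scene (np.int64(357), np.int64(200)) [358.1622 199.3559] [  9  10  15  19 222]
wrist (np.int64(361), np.int64(264)) [359.5765 258.5754] [ 12  11  37  28 909] [0.6058 0.1187 0.073 ]
nut [0.6052 0.1198 0.0742] h 0.04424149111602041 from mark [-0.0128  0.0003] 24.9917
```

View pics/m4.png

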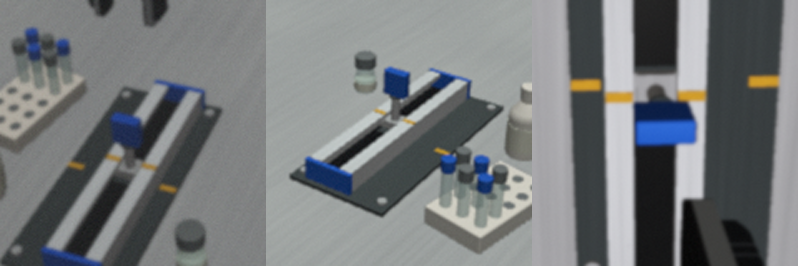

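The nut stands upright and crosswise at the mark. The pull was resisted at about 43 mm, and its height and position agree with a locked nut. Handing in.

```bash
python3 -c "
from cell import bot
print(bot.close_job())"
```

```text
the job is handed in; nothing more can be done
None
```

The blue spring nut is in the rail at the yellow mark, upright, turned crosswise and locked (a gentle pull stopped it at about 43 mm); it is released, the bottle, vial and rack were left alone, and the job is handed in after about 25 s on the robot's clock, with no verdict returned.

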